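# Poke a stuck setting die out of its holder on the knock-out pin

## Task

The steel setting die is stuck in the recess of the small aluminium holder block: put the block upright over the pin of the knock-out stand, feel for the access hole in its underside, and ease it gently down until the block sits fully on the stand's base and the die is poked up. Then lift the die out and set it upright, fully down, in the empty pocket of the wooden die rack, leaving the block sitting on the stand. Never force the block against the pin or the stand, and leave everything else where it is.

Things in the scene. Friction and masses are not known exactly. Their poses are not given: they have to be found in the camera images.
- holder: Aluminium die holder: square block 56 x 56 mm, 42 mm tall, about 0.3 kg, loose, upright. Origin: centre of its underside; z up; x, y square to its sides. A round recess 27.5 mm wide, 20 mm deep opens in its top; a sharp-edged round access hole, 12.5 mm wide, runs on its axis from the underside through the 22 mm thick bottom into the recess.
- holder_top (a point): Centre of the holder's top face, 42 mm above its origin. Two spring plungers in the recess wall, 11 mm below this, clamp the die: moving it up takes 7 to 14 N for the first 9 mm or so, after which it is loose.
- insert: The stuck setting die: a plain steel cylinder 26 mm in diameter and 20 mm tall, 80 g, sitting in the holder's recess with its top flush with the holder's top. Origin: centre of its underside; z up.
- stand: Knock-out stand, fixed to the bench: dark steel base 120 (x) x 60 (y) x 12 mm with one upright steel pin. Origin: centre of the base's underside; z up; its slot runs along x. The pin is 10 mm in diameter, its top 2 mm tapering to a flat 8.8 mm wide tip, and stands 36 mm above the base's top. It is clamped in the slot within 15 mm either side of the centre; where is not measured: feel or look for it.
- stand_top (a point): Centre of the stand's base, on its top face, 12 mm above its origin; x runs along the slot. With the holder fully down on the base the pin leaves the die 14 mm proud of the holder's top, loose and perhaps leaning a little. Pushing the holder against pin or base with more than 45 N counts as forcing.
- rack: Wooden die rack, fixed to the bench: 150 (x) x 56 (y) x 20 mm, origin at the centre of its underside, z up. Three round pockets in its top, 30 mm wide and 6 mm deep (floor 14 mm above the origin), at x = -45, 0 and 45 mm, y = 0. The one at x = -45 is empty, the others hold the dies die_b and die_c.
- rack_hole0 (a point): Centre of the mouth of the rack's empty pocket, level with the rack's top.
- die_b: Bystander: stepped steel die, 26 mm wide, 28 mm tall, in the rack's middle pocket. Origin: centre of its underside.
- die_c: Bystander: pointed steel die, 24 mm wide, 22 mm tall, in the rack's pocket at x = 45 mm. Origin: centre of its underside.
- rivet_jar: Bystander: clear jar with a steel cap, 60 mm wide, 75 mm tall. Origin: centre of its underside.
- mallet: Bystander: hammer lying flat, far side of the mat.
- blade_box: Bystander: small yellow box 55 x 35 x 12 mm, near the robot. Origin: centre of its underside.
- anvil: Bystander: round steel anvil puck, 60 mm wide, 24 mm tall. Origin: centre of its underside.
- tape_stand: Bystander: orange tape dispenser 130 x 50 x 88 mm, to the robot's left. Origin: centre of its underside.
Mind the look-alikes: they are no part of the job. Of the things shaped like the stand, the steel one is meant. What is shaped like the holder but orange is not meant.

How it is judged:
By the outcome, as a careful person would: the job done as asked, in the order asked, and still so for the second after the job is handed in, with the robot touching nothing.
It also fails if it takes over 72 s, if anything falls off the work surface, if the arm or the gripper's body presses on something with over 40 N, if the wrist force passes 120 N, or if a joint passes its speed limit or range.

## Robot

A 6-joint arm with a two-finger parallel gripper is mounted at the origin on the work surface. World frame = base frame: x ahead of the robot, y to its left, z up, the work surface at z = 0. Lengths are in m, angles in rad, forces in N, time in s.
With the tool pointing down it reaches from about 0.35 to 0.85 m from the base axis. Payload 8.1 kg.
Tool frame: the origin (TCP) lies at the very end of the fingers, on their centre line; the grasp point (between the pads) lies robot.tcp_to_grasp behind it (robot.tcp_to_grasp is the distance from the TCP to the grasp point, in m); z points along the fingers, y is the line along which they close (so a half turn about z gives the same grasp; the last joint's range is limited). The gripper opens to 93 mm and grips with 3 to 60 N. Pads are 15 mm wide; open, the fingers measure 128 mm over their backs; the gripper's body (75 mm by 188 mm) begins 65 mm behind the grasp point.
Start: joints at [-1.263, 0.13, 1.488, -0, 1.523, -0.085], TCP at [0.23, -0.554, 0.219] pointing down, gripper open.
Joint ranges: [-2.96, 2.96], [-0.89, 2.26], [0.02, 2.5], [-1.34, 4.48], [0, 2.73], [-2.66, 2.66]. Speed limits (rad/s): [2.39, 2.39, 2.79, 3.14, 3.14, 3.14].

## Interface

Orientations are given as a rotation vector (axis times angle).
In Python, from plant import robot gives the robot as it stands. The module is installed in compiled form; this text tells all that it offers.
- The arm moves only by the shell command python3 -m pendant 'ROWS' [FORCE]. ROWS is JSON, a list that holds one entry, the list of rows, each a list of 5 numbers: the opening, from 0 (shut) to 1 (fully open), then the shift along the tool's x, y, z in cm, then the turn about the tool's z in degrees. In form: [[[fingers, x, y, z, roll], ...]]. A call has 1 to 8 rows; each row shifts and turns the commanded pose from where the row before left it, along the tool's axes as they then stand; what a row does not reach is not made up. A row lasts 1/10 s, in which the tool goes at most 50 mm and 8.59 degrees, less where a joint would pass 70% of its speed; a pose out of reach is approached as far as the arm can. A call is refused whole if a number of a shift passes 5 or a number of a turn 8.59, either way. A call with a gripper value outside its range is refused whole. The fingers move at their own pace and stop on an object; FORCE is the grip in N (left out, the last holds). Time passes only in rows, so rows that do not move let the fingers close. It gives the time, the measured TCP pose, the force, the opening and the grip force at its end, in the units of the state.
- robot.read_state(): the state, without advancing time (a new reading comes with each control period).
- robot.read_camera(name): name is "side" or "top"; returns a dict with "img" (480x640x3 uint8, blue, green, red), "K" (3x3 intrinsics, pixels), "k1" (the pictures are not rectified: a ray, as slopes to the right and down, at radius r is drawn at 1 + k1 r^2 times it, then the intrinsics apply), "pose" (4x4, takes a point from camera to world coordinates). Camera axes: x right, y up, looking along -z (the intrinsics and any distortion apply to the point x, -y, -z); pixel columns grow to the right and rows downward; lengths in m; the calibration is good to about 2 mm. A picture is of the moment at which its call begins. There is no depth.
- robot.close_job(): hands the job in; it is judged then, once.
The state is a dict: "t": time; "q": joint angles; "dq": joint speeds; "joint_torque": joint torques, N m; "tool_pos": TCP position; "orientation": TCP orientation; "force": force on the tool from outside, world axes, zero at the start; "wrist_torque": the same for the moment, N m; "opening": finger opening in m; "gripper_force": force on a finger pad.
Only numpy, scipy, OpenCV 4.12 (cv2) and the standard library are available. Lean on these libraries where they do the work, as an engineer would, in place of code of your own. Each camera call takes 0.05 s, during which the arm holds its last target. There are 200 camera calls.

## Working session

There is one attempt and no reset: what is moved stays moved. The work goes in short steps, Python scripts to look and compute and a shell command to move; the robot and the scene stay as the last step left them, time stands still between calls to the robot, and variables do not carry over. Pictures are saved under pics/ and viewed, at most 10 in all, crops included, and the job is handed in when it is done.

```bash
mkdir -p pics
cat > h.py <<'E'
import numpy as np, cv2
from plant import robot
from scipy.spatial.transform import Rotation as R
def cam(n):
    c=robot.read_camera(n); return c
def px2w(c,u,v,z):
    K=np.array(c["K"]);k=c["k1"];P=np.array(c["pose"])
    d=np.array([(u-K[0,2])/K[0,0],(v-K[1,2])/K[1,1]]);s=d.copy()
    for _ in range(30): s=d/(1+k*(s@s))
    r=P[:3,:3]@np.array([s[0],-s[1],-1]);o=P[:3,3]
    return o+r*(z-o[2])/r[2]
def w2px(c,p):
    K=np.array(c["K"]);k=c["k1"];P=np.array(c["pose"])
    q=P[:3,:3].T@(np.array(p)-P[:3,3]);s=np.array([q[0]/-q[2],-q[1]/-q[2]])
    s=s*(1+k*(s@s));return K[0,0]*s[0]+K[0,2],K[1,1]*s[1]+K[1,2]
def st():
    s=robot.read_state();r=R.from_rotvec(s["orientation"]).as_matrix()
    print("t",round(s["t"],2),"pos",np.round(s["tool_pos"],4),"F",np.round(s["force"],1),"T",np.round(s["wrist_torque"],2),"op",round(s["opening"],4),"g",round(float(np.max(s["gripper_force"])),1));print(np.round(r,3).tolist());return s,r
E
python3 - <<'E'
from h import *
import pickle
st();print(robot.tcp_to_grasp)
for n in("top","side"):
    c=cam(n);cv2.imwrite(f"pics/{n}0.png",c["img"]);pickle.dump(dict(c),open(n+"0.pkl","wb"));print(n,np.round(c["pose"],3).tolist(),c["K"][0][0],c["k1"])
E
```

```text
t 0.0 pos [ 0.2295 -0.5537  0.2176] F [0.2 0.7 0.1] T [-0.02 -0.02  0.02] op 0.0927 g 0.0
[[0.924, 0.383, -0.001], [0.383, -0.924, 0.002], [0.0, -0.002, -1.0]]
0.0188
top [[-0.025, 0.981, -0.192, 0.412], [-1.0, -0.026, 0.001, 0.117], [-0.004, 0.192, 0.981, 0.948], [0.0, 0.0, 0.0, 1.0]] 441.9189084672141 0.022525234415236156
side [[-0.811, 0.347, -0.472, -0.028], [-0.586, -0.482, 0.652, 0.895], [-0.002, 0.805, 0.594, 0.794], [0.0, 0.0, 0.0, 1.0]] 577.5727352217303 -0.0021179796198555387
```

View pics/top0.png

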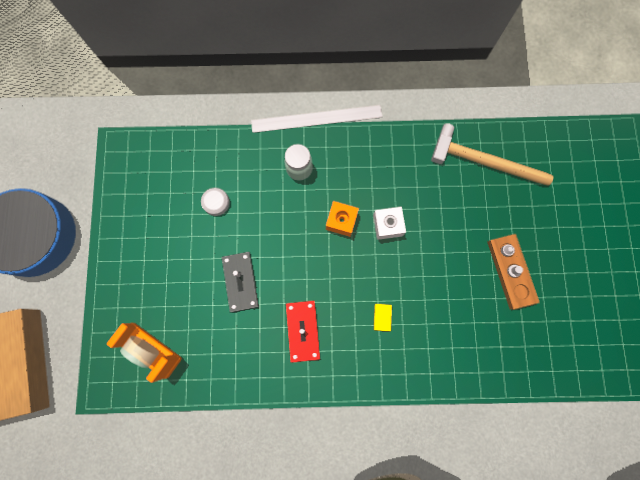

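View pics/side0.png

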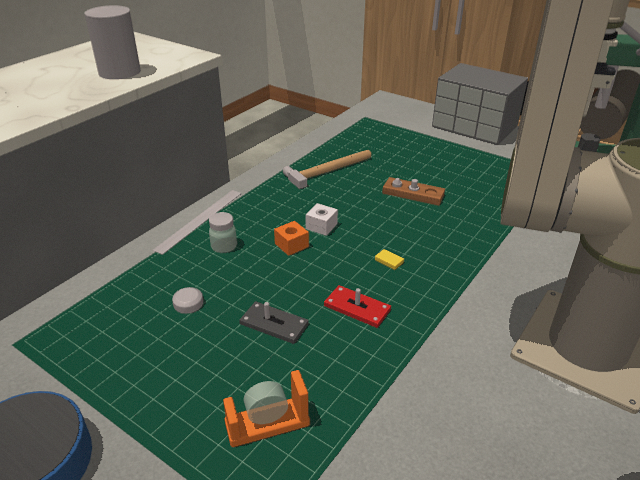

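The top view shows the holder at about (390,222), the steel stand at (239,281) with its pin near (238,273), and the rack at (514,271) with its empty pocket near (521,292). Next I enlarge these three to get corners.

Run:
```python
import pickle,cv2,numpy as np
def crop(n,u,v,w,h,s):
    im=pickle.load(open(n+"0.pkl","rb"))["img"][v:v+h,u:u+w]
    im=cv2.resize(im,None,fx=s,fy=s,interpolation=cv2.INTER_CUBIC)
    for i in range(0,w,10): cv2.putText(im,str(u+i),(i*s,8),0,.3,(0,255,255),1);cv2.line(im,(i*s,10),(i*s,14),(0,255,255),1)
    for i in range(10,h,10): cv2.putText(im,str(v+i),(0,i*s+3),0,.3,(0,255,255),1)
    return im
a=np.hstack([crop("top",365,195,50,50,5),crop("top",215,245,50,70,5)[:250],crop("top",480,230,60,50,5)])
b=np.hstack([crop("side",300,197,45,50,5),crop("side",235,290,80,50,5),])
b=np.hstack([b,np.zeros((250,800-b.shape[1],3),np.uint8)])
l=crop("top",215,290,50,25,4);b[:100,630:800]=l[:,:170]
l=crop("top",500,275,42,37,4);b[102:250,630:798]=l
cv2.imwrite("pics/c.png",np.vstack([a,b]))
```

```text
(no output)
```

View pics/c.png

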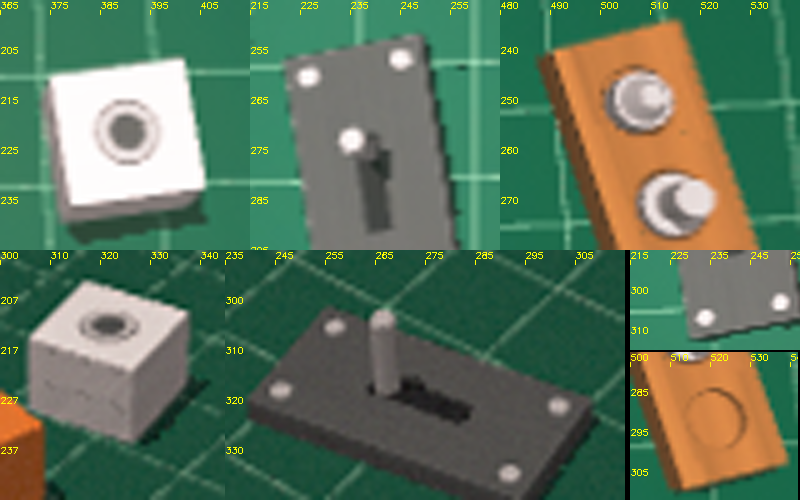

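The enlargements give corners and centres: holder top corners (375,210), (401.6,206.6), (406,232.4), (379,236.4), stand pin tip at (235.2,273.2) in top and (266.6,303.6) in side, pocket (521.2,292).

Run:
```python
from h import *
import pickle
T=pickle.load(open("top0.pkl","rb"));S=pickle.load(open("side0.pkl","rb"))
def g(n,c,pts,z):
    P=np.array([px2w(c,*p,z) for p in pts]);print(n,np.round(P[:,:2]*1000,1).tolist(),"mean",np.round(P.mean(0)*1000,1));return P
def ang(a,b): d=b-a;return round(np.degrees(np.arctan2(d[1],d[0])),1)
P=g("holder top",T,[(375,210),(401.6,206.6),(406,232.4),(379,236.4)],.042);print([ang(P[i],P[(i+1)%4]) for i in range(4)])
P=g("holder side",S,[(317.6,203),(337.6,210.6),(326.6,221),(306,214.6)],.042);print([ang(P[i],P[(i+1)%4]) for i in range(4)])
g("die",T,[(390.4,221.4)],.042);g("die",S,[(321.6,211.8)],.042)
P=g("screws",T,[(226.6,260.4),(245.2,256.8),(252.75,303),(233.75,307)],.012);print([ang(P[i],P[(i+1)%4]) for i in range(4)])
P=g("screws side",S,[(257,305.4),(301.8,321.4),(292,334.6),(246.2,318)],.012);print([ang(P[i],P[(i+1)%4]) for i in range(4)])
g("pin",T,[(235.2,273.2)],.048);g("pin",S,[(266.6,303.6)],.048);g("pinbase",S,[(267.6,318)],.012)
g("pocket",T,[(521.25,292)],.02)
P=g("rack L edge",T,[(488,241),(516,309)],.02);print(ang(*P[:2]))
```

```text
holder top [[648.0, 0.7], [653.9, -55.8], [597.9, -61.6], [590.9, -4.8]] mean [622.7 -30.4  42. ]
[np.float64(-84.0), np.float64(-174.0), np.float64(97.1), np.float64(5.6)]
holder side [[655.7, -56.5], [598.1, -57.1], [594.3, -6.5], [648.5, -0.0]] mean [624.2 -30.   42. ]
[np.float64(-179.4), np.float64(94.2), np.float64(6.8), np.float64(-82.7)]
die [[622.4, -30.4]] mean [622.4 -30.4  42. ]
die [[625.8, -30.9]] mean [625.8 -30.9  42. ]
screws [[553.1, 319.3], [559.8, 279.7], [461.4, 263.0], [454.1, 302.7]] mean [507.1 291.2  12. ]
[np.float64(-80.4), np.float64(-170.4), np.float64(100.3), np.float64(9.5)]
screws side [[561.9, 279.8], [462.9, 263.9], [456.8, 302.5], [555.7, 319.2]] mean [509.3 291.3  12. ]
[np.float64(-170.8), np.float64(99.0), np.float64(9.6), np.float64(-81.0)]
pin [[520.8, 293.6]] mean [520.8 293.6  48. ]
pin [[523.3, 293.7]] mean [523.3 293.7  48. ]
pinbase [[522.1, 295.0]] mean [522.1 295.   12. ]
pocket [[469.8, -296.4]] mean [ 469.8 -296.4   20. ]
rack L edge [[579.2, -238.6], [435.3, -281.7]] mean [ 507.3 -260.2   20. ]
-163.3
```

Both cameras agree to about 2 mm. Holder at (623.4,-30.3) with yaw 6.3°, pin at (522,293.6), stand yaw 9.6°, pocket at (470,-296.4), rack yaw 16.7°. I'll grip the holder along its x, so the fingers stay clear of the orange block.

```bash
python3 -m pendant '[[[1,3.5,-2.1,0,0],[1,3.5,-2.1,0,0],[1,3.5,-2.1,0,0],[1,3.5,-2.1,0,0],[1,3.5,-2.1,0,0],[1,3.5,-2.1,0,0],[1,3.5,-2.1,0,0],[1,3.5,-2.1,0,0]]]'
python3 -m pendant '[[[1,3.5,-2.1,0,0],[1,3.5,-2.1,0,0],[1,3.5,-2.1,0,0],[1,3.5,-2.1,0,0],[1,3.5,-2.1,0,0],[1,3.5,-2.1,0,0],[1,3.5,-2.1,0,0],[1,3.5,-2.1,0,0]]]'
python3 -m pendant '[[[1,0,0,0,-8.5],[1,0,0,0,-8.5],[1,0,0,0,-8.5],[1,0,0,0,-8.5],[1,0,0,0,-8.5],[1,0,0,0,-8.5],[1,0,0,0,-8.5],[1,0,0,0,-8.5]]]'
python3 -m pendant '[[[1,0,0,0,-5.8],[1,0,0,0,0],[1,0,0,0,0]]]'
cat >> h.py <<'E'
def to(x,y,z,yaw):
    s,r=st();d=r.T@(np.array([x,y,z])-s["tool_pos"])*100
    a=np.degrees(np.arctan2(r[1,1],r[0,1]));w=(yaw-a+90)%180-90
    print("shift cm",np.round(d,2),"yaw",round(a,1),"roll",round(-w,1))
E
python3 -c "
from h import *
to(.6234,-.0303,.012,6.3)"
```

```text
t: 0.9
tool_pos: [0.4246, -0.2903, 0.2183]
orientation: [-3.081, -0.613, 0.0]
force: [0.2, -0.2, -0.8]
opening: 0.093
gripper_force: 0.0
t: 1.7
tool_pos: [0.6189, -0.0279, 0.2181]
orientation: [-3.081, -0.613, 0.001]
force: [0.1, -0.9, 0.9]
opening: 0.0928
gripper_force: 0.0
t: 2.5
tool_pos: [0.6181, -0.0295, 0.218]
orientation: [-2.204, -2.237, 0.001]
force: [0.1, 0.7, -1.0]
opening: 0.0929
gripper_force: 0.0
t: 2.8
tool_pos: [0.6182, -0.0295, 0.2182]
orientation: [-2.099, -2.336, 0.001]
force: [-1.1, 0.5, 0.6]
opening: 0.0935
gripper_force: 0.0
t 2.8 pos [ 0.6182 -0.0295  0.2182] F [-1.1  0.5  0.6] T [-0.02 -0.08  0.01] op 0.0935 g 0.0
[[-0.107, 0.994, -0.001], [0.994, 0.107, 0.0], [0.0, -0.001, -1.0]]
shift cm [-0.13  0.52 20.62] yaw 6.1 roll -0.2
```

```bash
python3 -m pendant '[[[1,-0.13,0.52,4,0],[1,0,0,4,0],[1,0,0,4,0],[1,0,0,4,0],[1,0,0,2,0],[1,0,0,1.5,0],[1,0,0,1.1,0],[1,0,0,0,0]]]'
python3 -m pendant '[[[0.58,0,0,0,0],[0.56,0,0,0,0],[0.5,0,0,0,0],[0.5,0,0,0,0],[0.5,0,0,0,0],[0.5,0,0,0,0],[0.5,0,0,0,0],[0.5,0,0,0,0]]]' 35
python3 - <<'E'
from h import *
to(.6234,-.0303,.012,6.3)
c=cam("top");a=cv2.resize(c["img"][180:260,350:430],None,fx=5,fy=5);c=cam("side");b=cv2.resize(c["img"][170:250,270:350],None,fx=5,fy=5)
cv2.imwrite("pics/g.png",np.hstack([a,b]))
E
```

```text
t: 3.6
tool_pos: [0.6231, -0.0302, 0.0116]
orientation: [-2.096, -2.338, 0.001]
force: [-0.4, -0.2, -0.2]
opening: 0.0927
gripper_force: 0.0
t: 4.4
tool_pos: [0.624, -0.0303, 0.0131]
orientation: [2.096, 2.34, 0.0]
force: [-1.4, -0.3, 5.9]
opening: 0.056
gripper_force: 35.0
t 4.4 pos [ 0.624  -0.0303  0.0131] F [-1.4 -0.3  5.9] T [-0.02  0.21 -0.07] op 0.056 g 35.0
[[-0.11, 0.994, 0.0], [0.994, 0.11, -0.0], [-0.0, 0.0, -1.0]]
shift cm [ 0.   -0.06  0.11] yaw 6.3 roll 0.0
```

View pics/g.png

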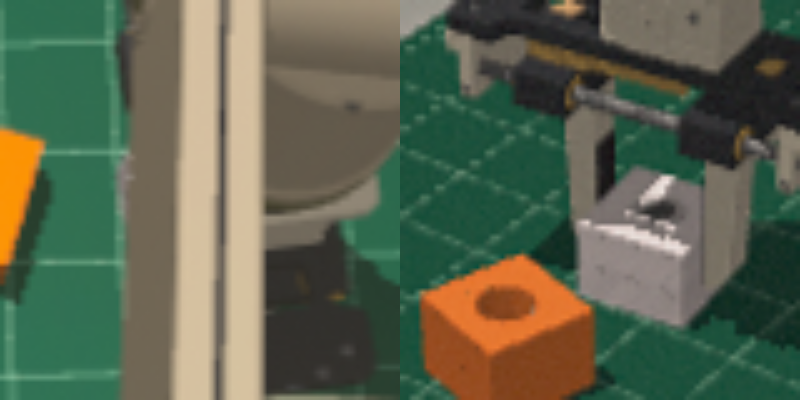

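The holder is held squarely (56 mm opening). Now lift and carry it over the pin.

```bash
python3 -m pendant '[[[0.5,0,0,-0.5,0],[0.5,0,0,-1.5,0],[0.5,0,0,-3,0],[0.5,0,0,-3,0],[0.5,0,0,-3,0],[0.5,0,0,-1,0]]]'
python3 -m pendant '[[[0.5,2,-0.4,0,0],[0.5,4,-0.8,0,0],[0.5,4.5,-0.9,0,0],[0.5,4.5,-0.9,0,0],[0.5,4.5,-0.9,0,0],[0.5,4.5,-0.9,0,0],[0.5,4.5,-0.9,0,0],[0.5,3,-0.5,0,-3.2]]]'
python3 -m pendant '[[[0.5,1.5,-0.3,0,0],[0.5,0,0,0,0],[0.5,0,0,0,0]]]'
python3 -c "
from h import *
to(.5224,.2936,.075,9.6)"
```

```text
t: 5.1
tool_pos: [0.6259, -0.0305, 0.1374]
orientation: [2.093, 2.337, 0.005]
force: [1.1, 0.5, -3.7]
opening: 0.056
gripper_force: 35.0
t: 5.9
tool_pos: [0.5254, 0.2786, 0.1317]
orientation: [-2.027, -2.399, 0.002]
force: [-0.1, -0.4, -3.9]
opening: 0.0558
gripper_force: 35.0
t: 6.2
tool_pos: [0.5219, 0.2896, 0.132]
orientation: [2.03, 2.397, -0.002]
force: [0.7, 0.2, -3.1]
opening: 0.0555
gripper_force: 35.0
t 6.2 pos [0.5219 0.2896 0.132 ] F [ 0.7  0.2 -3.1] T [-0.02 -0.14 -0.01] op 0.0555 g 35.0
[[-0.165, 0.986, -0.001], [0.986, 0.165, -0.001], [-0.001, -0.001, -1.0]]
shift cm [0.39 0.12 5.7 ] yaw 9.5 roll -0.1
```

```bash
python3 -m pendant '[[[0.5,0.39,0.12,2,0],[0.5,0,0,2,0],[0.5,0,0,1.2,0],[0.5,0,0,0.8,0],[0.5,0,0,0,0],[0.5,0,0,0,0]]]'
python3 - <<'E'
from h import *
s,r=st()
c=cam("side");p=s["tool_pos"]
print(w2px(c,p))
im=c["img"]; import pickle; pickle.dump(dict(c),open("s1.pkl","wb"))
b=cv2.resize(im[240:350,220:320],None,fx=5,fy=5,interpolation=cv2.INTER_CUBIC)
# predicted block bottom corners
z0=p[2]-.0131
for i in range(0,100,10): cv2.putText(b,str(220+i),(i*5,8),0,.3,(0,255,255),1)
for i in range(10,110,10): cv2.putText(b,str(240+i),(0,i*5+3),0,.3,(0,255,255),1)
for dx in(-.028,.028):
  for dy in(-.028,.028):
    for h in(0,.042):
      q=np.array([p[0],p[1],z0+h])+r[:,0]*dx+r[:,1]*dy;u,v=w2px(c,q);print(np.round([u,v],1),end=' ');cv2.circle(b,(int((u-220)*5),int((v-240)*5)),3,(0,0,255),1)
cv2.imwrite("pics/p.png",b)
E
```

```text
t: 6.8
tool_pos: [0.5232, 0.2941, 0.0732]
orientation: [2.03, 2.397, 0.001]
force: [-0.5, 0.7, -3.6]
opening: 0.0561
gripper_force: 35.0
t 6.8 pos [0.5232 0.2941 0.0732] F [-0.5  0.7 -3.6] T [-0.01 -0.11  0.03] op 0.0561 g 35.0
[[-0.164, 0.986, 0.001], [0.986, 0.164, 0.0], [0.0, 0.001, -1.0]]
(np.float64(265.8099882505857), np.float64(293.7545163127235))
[286.4 294.5] [285.7 277.5] [261.  285.9] [259.7 269.1] [271.7 312.8] [270.6 295.6] [245.6 303.6] [243.9 286.5]
```

View pics/p.png

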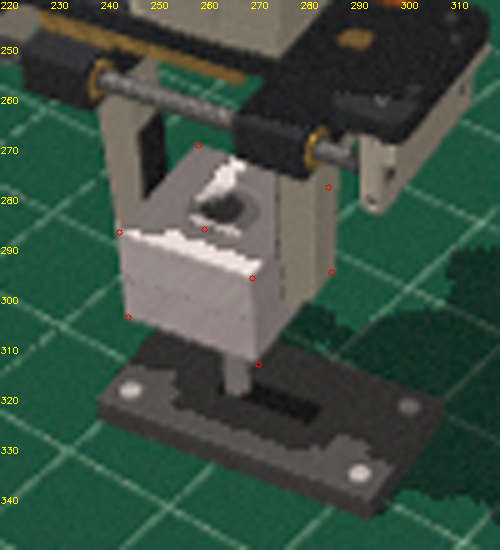

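The block sits where predicted, centred above the pin with a gap of about 12 mm. Now descend, feeling for contact.

```bash
python3 -m pendant '[[[0.5,-0.04,-0.09,0.4,0],[0.5,0,0,0.4,0],[0.5,0,0,0.1,0],[0.5,0,0,0,0],[0.5,0,0,0,0]]]'
python3 -m pendant '[[[0.5,0,0,0.1,0],[0.5,0,0,0.1,0],[0.5,0,0,0,0],[0.5,0,0,0,0]]]'
python3 -m pendant '[[[0.5,0,0,0.1,0],[0.5,0,0,0.1,0],[0.5,0,0,0,0],[0.5,0,0,0,0]]]'
python3 -c "
from h import *
to(.5224,.2936,.056,9.6)"
```

```text
t: 7.35
tool_pos: [0.5218, 0.2939, 0.0636]
orientation: [-2.03, -2.398, 0.0]
force: [-0.8, 0.3, -4.5]
opening: 0.0557
gripper_force: 35.0
t: 7.75
tool_pos: [0.5218, 0.2938, 0.0616]
orientation: [-2.03, -2.398, 0.0]
force: [0.3, -0.1, -3.3]
opening: 0.0557
gripper_force: 35.0
t: 8.15
tool_pos: [0.5217, 0.2938, 0.0596]
orientation: [-2.03, -2.398, 0.0]
force: [-0.9, 0.2, -3.4]
opening: 0.0558
gripper_force: 35.0
t 8.15 pos [0.5217 0.2938 0.0596] F [-0.9  0.2 -3.4] T [-0.05 -0.06  0.05] op 0.0558 g 35.0
[[-0.165, 0.986, -0.0], [0.986, 0.165, -0.0], [-0.0, -0.0, -1.0]]
shift cm [-0.03  0.06  0.36] yaw 9.5 roll -0.1
```

```bash
python3 -m pendant '[[[0.5,0,0,0.1,0],[0.5,0,0,0.05,0],[0.5,0,0,0,0],[0.5,0,0,0,0]]]'
python3 -c "
from h import *
st()"
```

```text
t: 8.55
tool_pos: [0.5218, 0.2938, 0.0581]
orientation: [-2.03, -2.398, 0.0]
force: [0.1, -0.5, -3.4]
opening: 0.0554
gripper_force: 35.0
t 8.55 pos [0.5218 0.2938 0.0581] F [ 0.1 -0.5 -3.4] T [-0.   -0.08  0.04] op 0.0554 g 35.0
[[-0.165, 0.986, -0.0], [0.986, 0.165, -0.0], [0.0, -0.0, -1.0]]
```

```bash
python3 -m pendant '[[[0.5,0,0,0.1,0],[0.5,0,0,0.05,0],[0.5,0,0,0,0],[0.5,0,0,0,0]]]'
python3 -c "
from h import *
st()"
```

```text
t: 8.95
tool_pos: [0.5218, 0.2938, 0.0566]
orientation: [-2.03, -2.398, 0.0]
force: [0.2, -0.4, -3.9]
opening: 0.0557
gripper_force: 35.0
t 8.95 pos [0.5218 0.2938 0.0566] F [ 0.2 -0.4 -3.9] T [-0.06 -0.12 -0.02] op 0.0557 g 35.0
[[-0.165, 0.986, -0.0], [0.986, 0.165, -0.0], [0.0, -0.0, -1.0]]
```

No contact at 4.5 mm below the tip height, so the pin is in the hole. Continue gently.

```bash
for i in 1; do :; done; python3 -m pendant '[[[0.5,0,0,0.1,0],[0.5,0,0,0.1,0],[0.5,0,0,0.1,0],[0.5,0,0,0.1,0],[0.5,0,0,0,0],[0.5,0,0,0,0]]]'
python3 -c "
from h import *
st()"
```

```text
t: 9.55
tool_pos: [0.5218, 0.2938, 0.0526]
orientation: [-2.03, -2.398, 0.0]
force: [0.7, -0.1, -3.8]
opening: 0.0557
gripper_force: 35.0
t 9.55 pos [0.5218 0.2938 0.0526] F [ 0.7 -0.1 -3.8] T [-0.03 -0.14 -0.04] op 0.0557 g 35.0
[[-0.165, 0.986, -0.0], [0.986, 0.165, -0.0], [-0.0, -0.0, -1.0]]
```

```bash
python3 -m pendant '[[[0.5,0,0,0.1,0],[0.5,0,0,0.1,0],[0.5,0,0,0.1,0],[0.5,0,0,0.1,0],[0.5,0,0,0,0],[0.5,0,0,0,0]]]'
python3 -c "
from h import *
st()"
```

```text
t: 10.15
tool_pos: [0.5218, 0.2938, 0.0486]
orientation: [-2.03, -2.398, 0.0]
force: [-0.5, -0.3, -3.5]
opening: 0.0557
gripper_force: 35.0
t 10.15 pos [0.5218 0.2938 0.0486] F [-0.5 -0.3 -3.5] T [-0.06 -0.04 -0.  ] op 0.0557 g 35.0
[[-0.165, 0.986, -0.0], [0.986, 0.165, -0.0], [-0.0, -0.0, -1.0]]
```

```bash
python3 -m pendant '[[[0.5,0,0,0.1,0],[0.5,0,0,0.1,0],[0.5,0,0,0.1,0],[0.5,0,0,0.1,0],[0.5,0,0,0,0],[0.5,0,0,0,0]]]'
python3 -c "
from h import *
st()"
```

```text
t: 10.75
tool_pos: [0.5218, 0.2938, 0.0446]
orientation: [-2.03, -2.398, 0.0]
force: [-0.0, -0.4, -3.7]
opening: 0.0557
gripper_force: 35.0
t 10.75 pos [0.5218 0.2938 0.0446] F [-0.  -0.4 -3.7] T [ 0.01 -0.13 -0.04] op 0.0557 g 35.0
[[-0.165, 0.986, -0.0], [0.986, 0.165, -0.0], [-0.0, -0.0, -1.0]]
```

```bash
python3 -m pendant '[[[0.5,0,0,0.1,0],[0.5,0,0,0.1,0],[0.5,0,0,0.1,0],[0.5,0,0,0.1,0],[0.5,0,0,0.1,0],[0.5,0,0,0,0],[0.5,0,0,0,0]]]'
python3 -c "
from h import *
st()"
```

```text
t: 11.45
tool_pos: [0.5218, 0.2938, 0.0396]
orientation: [-2.03, -2.398, 0.0]
force: [-0.4, 0.1, -3.7]
opening: 0.0559
gripper_force: 35.0
t 11.45 pos [0.5218 0.2938 0.0396] F [-0.4  0.1 -3.7] T [ 0.01 -0.08 -0.01] op 0.0559 g 35.0
[[-0.165, 0.986, -0.0], [0.986, 0.165, -0.0], [-0.0, -0.0, -1.0]]
```

```bash
python3 -m pendant '[[[0.5,0,0,0.05,0],[0.5,0,0,0.05,0],[0.5,0,0,0.05,0],[0.5,0,0,0.05,0],[0.5,0,0,0,0],[0.5,0,0,0,0]]]'
python3 -c "
from h import *
st()"
```

```text
t: 12.05
tool_pos: [0.5225, 0.2941, 0.0387]
orientation: [2.029, 2.397, 0.002]
force: [-1.6, -1.0, 6.1]
opening: 0.0558
gripper_force: 35.0
t 12.05 pos [0.5225 0.2941 0.0387] F [-1.6 -1.   6.1] T [-0.17  0.08 -0.  ] op 0.0558 g 35.0
[[-0.165, 0.986, 0.002], [0.986, 0.165, 0.001], [0.0, 0.002, -1.0]]
```

Die contact came at the expected height (TCP 0.0389). Ease down.

```bash
python3 -m pendant '[[[0.5,0,0,0.05,0],[0.5,0,0,0.05,0],[0.5,0,0,0.05,0],[0.5,0,0,0.05,0],[0.5,0,0,0,0],[0.5,0,0,0,0]]]'
python3 -c "
from h import *
st()"
```

```text
t: 12.65
tool_pos: [0.5216, 0.2939, 0.0353]
orientation: [-2.03, -2.398, 0.0]
force: [0.3, 1.1, 1.1]
opening: 0.0556
gripper_force: 35.0
t 12.65 pos [0.5216 0.2939 0.0353] F [0.3 1.1 1.1] T [ 0.18 -0.14  0.04] op 0.0556 g 35.0
[[-0.165, 0.986, -0.0], [0.986, 0.165, 0.0], [0.0, -0.0, -1.0]]
```

```bash
python3 -m pendant '[[[0.5,0,0,0.05,0],[0.5,0,0,0.05,0],[0.5,0,0,0.05,0],[0.5,0,0,0.05,0],[0.5,0,0,0,0],[0.5,0,0,0,0]]]'
python3 -c "
from h import *
st()"
```

```text
t: 13.25
tool_pos: [0.5216, 0.2938, 0.0333]
orientation: [-2.03, -2.398, 0.001]
force: [0.7, -0.8, 1.3]
opening: 0.056
gripper_force: 35.0
t 13.25 pos [0.5216 0.2938 0.0333] F [ 0.7 -0.8  1.3] T [ 0.14 -0.07 -0.02] op 0.056 g 35.0
[[-0.165, 0.986, -0.0], [0.986, 0.165, -0.0], [-0.0, -0.0, -1.0]]
```

```bash
python3 -m pendant '[[[0.5,0,0,0.05,0],[0.5,0,0,0.05,0],[0.5,0,0,0.05,0],[0.5,0,0,0.05,0],[0.5,0,0,0,0],[0.5,0,0,0,0]]]'
python3 -c "
from h import *
st()"
```

```text
t: 13.85
tool_pos: [0.5216, 0.2937, 0.0313]
orientation: [-2.03, -2.398, 0.001]
force: [0.8, 1.0, 1.5]
opening: 0.0558
gripper_force: 35.0
t 13.85 pos [0.5216 0.2937 0.0313] F [0.8 1.  1.5] T [ 0.06 -0.2  -0.04] op 0.0558 g 35.0
[[-0.165, 0.986, -0.0], [0.986, 0.165, -0.0], [-0.0, -0.0, -1.0]]
```

```bash
python3 -m pendant '[[[0.5,0,0,0.05,0],[0.5,0,0,0.05,0],[0.5,0,0,0.05,0],[0.5,0,0,0.05,0],[0.5,0,0,0.05,0],[0.5,0,0,0.05,0],[0.5,0,0,0,0],[0.5,0,0,0,0]]]'
python3 -c "
from h import *
st()"
```

```text
t: 14.65
tool_pos: [0.5212, 0.2936, 0.028]
orientation: [-2.029, -2.397, 0.002]
force: [0.8, 0.7, -2.7]
opening: 0.0555
gripper_force: 35.0
t 14.65 pos [0.5212 0.2936 0.028 ] F [ 0.8  0.7 -2.7] T [-0.07 -0.07 -0.03] op 0.0555 g 35.0
[[-0.165, 0.986, -0.001], [0.986, 0.165, -0.001], [-0.0, -0.001, -1.0]]
```

```bash
python3 -m pendant '[[[0.5,0,0,0.05,0],[0.5,0,0,0.05,0],[0.5,0,0,0.05,0],[0.5,0,0,0.05,0],[0.5,0,0,0.05,0],[0.5,0,0,0,0],[0.5,0,0,0,0]]]'
python3 -c "
from h import *
st()"
```

```text
t: 15.35
tool_pos: [0.5218, 0.2938, 0.0261]
orientation: [2.03, 2.398, -0.0]
force: [-0.0, -0.7, -3.0]
opening: 0.0558
gripper_force: 35.0
t 15.35 pos [0.5218 0.2938 0.0261] F [-0.  -0.7 -3. ] T [-0.03 -0.1  -0.01] op 0.0558 g 35.0
[[-0.165, 0.986, 0.0], [0.986, 0.165, -0.0], [-0.0, 0.0, -1.0]]
```

```bash
python3 -m pendant '[[[0.5,0,0,0.05,0],[0.5,0,0,0.05,0],[0.5,0,0,0,0],[0.5,0,0,0,0]]]'
python3 -c "
from h import *
st()"
```

```text
t: 15.75
tool_pos: [0.5218, 0.2938, 0.0251]
orientation: [-2.03, -2.398, 0.0]
force: [0.4, 0.2, -3.1]
opening: 0.0559
gripper_force: 35.0
t 15.75 pos [0.5218 0.2938 0.0251] F [ 0.4  0.2 -3.1] T [-0.1  -0.08 -0.04] op 0.0559 g 35.0
[[-0.165, 0.986, -0.0], [0.986, 0.165, -0.0], [-0.0, -0.0, -1.0]]
```

```bash
python3 -m pendant '[[[0.5,0,0,0.05,0],[0.5,0,0,0.02,0],[0.5,0,0,0,0],[0.5,0,0,0,0]]]'
python3 -c "
from h import *
st()"
```

```text
t: 16.15
tool_pos: [0.5219, 0.2939, 0.025]
orientation: [2.03, 2.398, 0.0]
force: [-3.9, -2.8, 5.4]
opening: 0.0556
gripper_force: 35.0
t 16.15 pos [0.5219 0.2939 0.025 ] F [-3.9 -2.8  5.4] T [-0.4   0.59 -0.04] op 0.0556 g 35.0
[[-0.165, 0.986, 0.0], [0.986, 0.165, 0.0], [0.0, 0.0, -1.0]]
```

The block bottomed at TCP 0.025, as expected, with about 9 N. Release, rise and look.

```bash
python3 -m pendant '[[[0.62,0,0,0,0],[0.68,0,0,0,0],[0.7,0,0,0,0],[0.7,0,0,0,0],[0.7,0,0,0,0]]]'
python3 -m pendant '[[[0.7,0,0,-1,0],[0.7,0,0,-2,0],[0.7,0,0,-3,0],[0.7,0,0,-3,0],[0.7,0,0,0,0]]]'
python3 - <<'E'
from h import *
to(.522,.2938,.056,-73.3)
c=cam("side");b=cv2.resize(c["img"][260:350,220:320],None,fx=6,fy=6,interpolation=cv2.INTER_CUBIC)
for h in(.012,.054,.068):
  u,v=w2px(c,(.522,.2938,h));cv2.circle(b,(int((u-220)*6),int((v-260)*6)),2,(0,0,255),-1)
cv2.imwrite("pics/d.png",b)
E
```

```text
t: 16.65
tool_pos: [0.5219, 0.2938, 0.0244]
orientation: [2.03, 2.398, 0.0]
force: [1.2, -0.5, 0.7]
opening: 0.0651
gripper_force: 0.0
t: 17.15
tool_pos: [0.5251, 0.2954, 0.1209]
orientation: [2.027, 2.395, 0.013]
force: [0.3, 1.1, 0.6]
opening: 0.0652
gripper_force: 0.0
t 17.15 pos [0.5251 0.2954 0.1209] F [0.3 1.1 0.6] T [-0.06 -0.1   0.02] op 0.0652 g 0.0
[[-0.165, 0.986, 0.008], [0.986, 0.165, 0.004], [0.002, 0.009, -1.0]]
shift cm [-0.12 -0.39  6.49] yaw 9.5 roll 82.8
```

View pics/d.png

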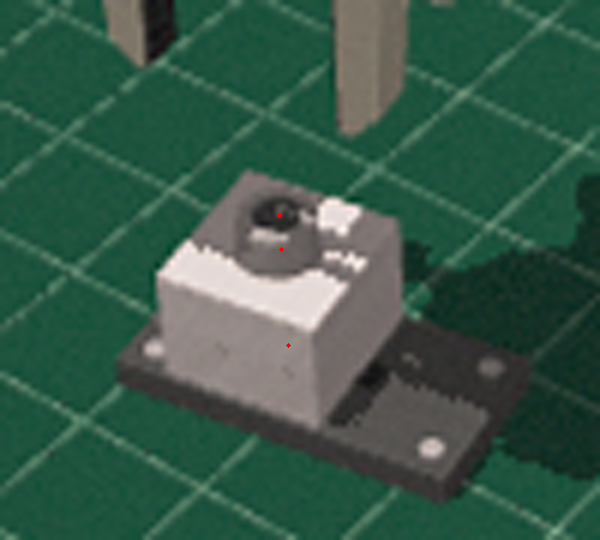

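The block sits flat on the base and the die stands proud, with its top at about crop (277,215), where I predicted it. Turn the gripper, then grip the die.

```bash
python3 -m pendant '[[[0.7,0,0,0,8.3],[0.7,0,0,0,8.3],[0.7,0,0,0,8.3],[0.7,0,0,0,8.3],[0.7,0,0,0,8.3],[0.7,0,0,0,8.3],[0.7,0,0,0,8.3],[0.7,0,0,0,8.3]]]' >/dev/null
python3 -m pendant '[[[0.6,0,0,0,8.3],[0.6,0,0,0,8.3],[0.6,0,0,0,0],[0.6,0,0,0,0],[0.6,0,0,0,0]]]'
python3 -c "
from h import *
to(.522,.2938,.056,-73.3)"
```

```text
t: 18.5
tool_pos: [0.5215, 0.2937, 0.114]
orientation: [3.108, 0.456, -0.001]
force: [0.8, 0.4, 0.1]
opening: 0.0558
gripper_force: 0.0
t 18.5 pos [0.5215 0.2937 0.114 ] F [0.8 0.4 0.1] T [ 0.02  0.03 -0.01] op 0.0558 g 0.0
[[0.958, 0.287, -0.001], [0.287, -0.958, -0.0], [-0.001, 0.0, -1.0]]
shift cm [0.05 0.01 5.8 ] yaw -73.3 roll 0.0
```

```bash
python3 -m pendant '[[[0.6,0.05,0,2.5,0],[0.6,0,0,1.5,0],[0.6,0,0,1,0],[0.6,0,0,0.7,0],[0.6,0,0,0,0],[0.6,0,0,0,0]]]'
python3 -m pendant '[[[0.4,0,0,0,0],[0.34,0,0,0,0],[0.3,0,0,0,0],[0.2,0,0,0,0],[0.2,0,0,0,0],[0.2,0,0,0,0],[0.2,0,0,0,0],[0.2,0,0,0,0]]]' 15
python3 -c "
from h import *
st()"
```

```text
t: 19.1
tool_pos: [0.5225, 0.2941, 0.0578]
orientation: [-3.109, -0.451, -0.001]
force: [0.8, -0.3, 0.0]
opening: 0.0556
gripper_force: 0.0
t: 19.9
tool_pos: [0.5224, 0.2941, 0.0577]
orientation: [-3.109, -0.451, -0.001]
force: [0.2, 0.0, 2.3]
opening: 0.0255
gripper_force: 15.0
t 19.9 pos [0.5224 0.2941 0.0577] F [0.2 0.  2.3] T [0.03 0.05 0.03] op 0.0255 g 15.0
[[0.959, 0.284, 0.0], [0.284, -0.959, 0.0], [0.0, -0.0, -1.0]]
```

```bash
python3 -m pendant '[[[0.2,0,0,-0.2,0],[0.2,0,0,-0.5,0],[0.2,0,0,-1,0],[0.2,0,0,-1.5,0],[0.2,0,0,-2,0],[0.2,0,0,-3,0],[0.2,0,0,0,0],[0.2,0,0,0,0]]]' 20
python3 - <<'E'
from h import *
to(.4698,-.2964,.14,-73.3)
c=cam("side");b=cv2.resize(c["img"][220:350,220:340],None,fx=4.5,fy=4.5,interpolation=cv2.INTER_CUBIC)
c=cam("top");t=c["img"][220:350,190:270];t=cv2.resize(t,None,fx=3,fy=4.5)
cv2.imwrite("pics/l.png",np.hstack([b,t]))
E
```

```text
t: 20.7
tool_pos: [0.5233, 0.2945, 0.1415]
orientation: [-3.108, -0.451, -0.005]
force: [-0.5, 0.8, -1.5]
opening: 0.0253
gripper_force: 20.0
t 20.7 pos [0.5233 0.2945 0.1415] F [-0.5  0.8 -1.5] T [-0.01  0.07 -0.02] op 0.0253 g 20.0
[[0.959, 0.284, 0.003], [0.284, -0.959, 0.001], [0.003, -0.001, -1.0]]
shift cm [-2.192e+01  5.513e+01  5.000e-02] yaw -73.5 roll -0.2
```

View pics/l.png

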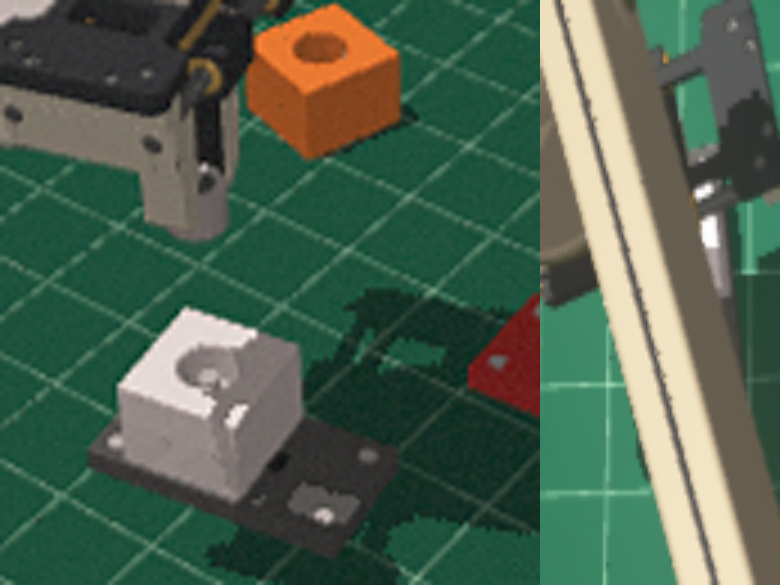

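The die is out and held upright, and the block stays on the stand with the pin showing in the empty recess. Carry it to the rack.

```bash
python3 -m pendant '[[[0.2,-0.8,2,0,0],[0.2,-1.4,3.5,0,0],[0.2,-1.6,4,0,0],[0.2,-1.6,4,0,0],[0.2,-1.6,4,0,0],[0.2,-1.6,4,0,0],[0.2,-1.6,4,0,0],[0.2,-1.6,4,0,0]]]' >/dev/null
python3 -m pendant '[[[0.2,-1.6,4,0,0],[0.2,-1.6,4,0,0],[0.2,-1.6,4,0,0],[0.2,-1.6,4,0,0],[0.2,-1.6,4,0,0],[0.2,-1.2,3,0,0],[0.2,-0.6,1.5,0,0],[0.2,0,0,0,0]]]'
python3 -m pendant '[[[0.2,0,0,0,0],[0.2,0,0,0,0]]]' >/dev/null
python3 - <<'E'
from h import *
to(.4698,-.2964,.06,-73.3)
import pickle
T=pickle.load(open("top0.pkl","rb"));S=pickle.load(open("side0.pkl","rb"))
# pocket in side view + dies for cross check
c=S;b=cv2.resize(c["img"][165:215,375:455],None,fx=9,fy=9,interpolation=cv2.INTER_CUBIC)
for i in range(0,80,10): cv2.putText(b,str(375+i),(i*9,8),0,.3,(0,255,255),1)
for i in range(10,50,10): cv2.putText(b,str(165+i),(0,i*9+3),0,.3,(0,255,255),1)
u,v=w2px(c,(.4698,-.2964,.02));print(u,v);cv2.circle(b,(int((u-375)*9),int((v-165)*9)),2,(0,0,255),-1)
cv2.imwrite("pics/r.png",b)
E
```

```text
t: 22.4
tool_pos: [0.4676, -0.2864, 0.1383]
orientation: [-3.108, -0.447, 0.002]
force: [0.5, -0.2, 0.1]
opening: 0.0251
gripper_force: 20.0
t 22.6 pos [ 0.4687 -0.2836  0.139 ] F [-0.  -1.2 -1.2] T [ 0.03 -0.05 -0.03] op 0.0255 g 20.0
[[0.958, 0.285, -0.001], [0.285, -0.958, 0.001], [-0.0, -0.001, -1.0]]
shift cm [-0.25  1.27  7.89] yaw -73.4 roll -0.1
431.8216439709612 191.93730960849513
```

View pics/r.png

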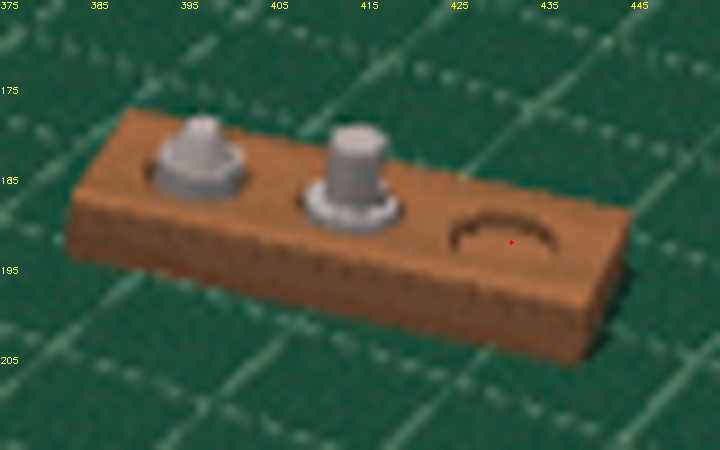

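The side view puts the pocket at about (430.9,191.9), within 1 px of the top-view estimate, so I'll use (0.4708,-0.296).

```bash
python3 -m pendant '[[[0.2,-0.14,1.26,0,0],[0.2,0,0,3,0],[0.2,0,0,3,0],[0.2,0,0,1.5,0],[0.2,0,0,1,0],[0.2,0,0,0.5,0],[0.2,0,0,0,0],[0.2,0,0,0,0]]]'
python3 -c "
from h import *
to(.4708,-.2960,.030,-73.3)"
```

```text
t: 23.4
tool_pos: [0.4716, -0.2982, 0.0507]
orientation: [3.108, 0.451, 0.002]
force: [-0.5, 0.1, -0.3]
opening: 0.0253
gripper_force: 20.0
t 23.4 pos [ 0.4716 -0.2982  0.0507] F [-0.5  0.1 -0.3] T [ 0.02 -0.03  0.02] op 0.0253 g 20.0
[[0.959, 0.284, 0.001], [0.284, -0.959, -0.001], [0.001, 0.001, -1.0]]
shift cm [-0.02 -0.23  2.07] yaw -73.5 roll -0.2
```

```bash
python3 -m pendant '[[[0.2,-0.02,-0.23,0.8,0],[0.2,0,0,0.8,0],[0.2,0,0,0.2,0],[0.2,0,0,0,0],[0.2,0,0,0,0]]]' >/dev/null
python3 -c "
from h import *
to(.4708,-.2960,.0240,-73.3)"
python3 -m pendant '[[[0.2,0,0,0.1,0],[0.2,0,0,0.1,0],[0.2,0,0,0.1,0],[0.2,0,0,0,0],[0.2,0,0,0,0]]]'
```

```text
t 23.9 pos [ 0.47   -0.2955  0.0314] F [ 0.9 -0.2 -0.8] T [0.01 0.02 0.03] op 0.025 g 20.0
[[0.959, 0.284, -0.0], [0.284, -0.959, 0.0], [-0.0, -0.0, -1.0]]
shift cm [0.07 0.07 0.74] yaw -73.5 roll -0.2
t: 24.4
tool_pos: [0.4704, -0.2957, 0.0286]
orientation: [3.108, 0.451, 0.001]
force: [1.7, -1.1, -0.8]
opening: 0.0257
gripper_force: 20.0
```

Past the rack top with no contact. Go on to the floor.

```bash
python3 -m pendant '[[[0.2,0,0,0.1,0],[0.2,0,0,0.1,0],[0.2,0,0,0.1,0],[0.2,0,0,0,0],[0.2,0,0,0,0]]]'
```

```text
t: 24.9
tool_pos: [0.4703, -0.2959, 0.0257]
orientation: [3.108, 0.451, 0.001]
force: [4.0, -3.6, 0.1]
opening: 0.0252
gripper_force: 20.0
```

```bash
python3 -m pendant '[[[0.2,0,0,0.1,0],[0.2,0,0,0.05,0],[0.2,0,0,0.05,0],[0.2,0,0,0,0],[0.2,0,0,0,0]]]'
```

```text
t: 25.4
tool_pos: [0.4705, -0.2959, 0.0238]
orientation: [3.108, 0.451, 0.001]
force: [3.7, -4.7, 0.2]
opening: 0.0255
gripper_force: 20.0
```

A lateral force of about 6 N means the die is brushing the pocket wall. Relieve it, settle on the floor, then release.

```bash
python3 -m pendant '[[[0.2,0.05,0.08,0,0],[0.2,0,0,0.03,0],[0.2,0,0,0,0],[0.2,0,0,0,0]]]'
python3 -c "
from h import *
st()"
```

```text
t: 25.8
tool_pos: [0.4706, -0.296, 0.0237]
orientation: [-3.109, -0.451, 0.001]
force: [-0.5, -0.4, 7.1]
opening: 0.0257
gripper_force: 20.0
t 25.8 pos [ 0.4706 -0.296   0.0237] F [-0.5 -0.4  7.1] T [-0.11  0.03 -0.07] op 0.0257 g 20.0
[[0.959, 0.284, -0.0], [0.284, -0.959, 0.0], [-0.0, -0.0, -1.0]]
```

```bash
python3 -m pendant '[[[0.32,0,0,0,0],[0.4,0,0,0,0],[0.5,0,0,0,0],[0.6,0,0,0,0],[0.6,0,0,0,0]]]'
python3 -m pendant '[[[0.6,0,0,-0.5,0],[0.6,0,0,-2,0],[0.6,0,0,-3,0],[0.6,0,0,-4,0],[0.6,0,0,-4,0],[0.6,0,0,-2,0],[0.6,0,0,0,0],[0.6,0,0,0,0]]]'
python3 - <<'E'
from h import *
st()
c=cam("side");b=cv2.resize(c["img"][165:215,375:455],None,fx=8,fy=8,interpolation=cv2.INTER_CUBIC)
d=cv2.resize(c["img"][180:350,200:455],None,fx=2.5,fy=1.1)[:187,:640]
cv2.imwrite("pics/f.png",np.vstack([b,d]))
E
```

```text
t: 26.3
tool_pos: [0.4704, -0.2958, 0.0228]
orientation: [-3.108, -0.451, 0.001]
force: [-0.9, 0.2, -0.1]
opening: 0.0541
gripper_force: 0.0
t: 27.1
tool_pos: [0.4708, -0.2961, 0.1782]
orientation: [3.109, 0.451, 0.001]
force: [0.3, 0.6, -0.1]
opening: 0.0558
gripper_force: 0.0
t 27.1 pos [ 0.4708 -0.2961  0.1782] F [ 0.3  0.6 -0.1] T [ 0.05  0.   -0.04] op 0.0558 g 0.0
[[0.959, 0.284, 0.001], [0.284, -0.959, -0.0], [0.0, 0.001, -1.0]]Traceback (most recent call last):
  File "<stdin>", line 5, in <module>
    return _nx.concatenate(arrs, 0, dtype=dtype, casting=casting)
           ~~~~~~~~~~~~~~~^^^^^^^^^^^^^^^^^^^^^^^^^^^^^^^^^^^^^^^
ValueError: all the input array dimensions except for the concatenation axis must match exactly, but along dimension 1, the array at index 0 has size 640 and the array at index 1 has size 638
```

Run:
```python
from h import *
c=cam("side");b=cv2.resize(c["img"][165:215,375:455],(640,400),interpolation=cv2.INTER_CUBIC)
d=cv2.resize(c["img"][285:345,225:425],(640,192))
cv2.imwrite("pics/f.png",np.vstack([b,d]))
```

```text
(no output)
```

View pics/f.png

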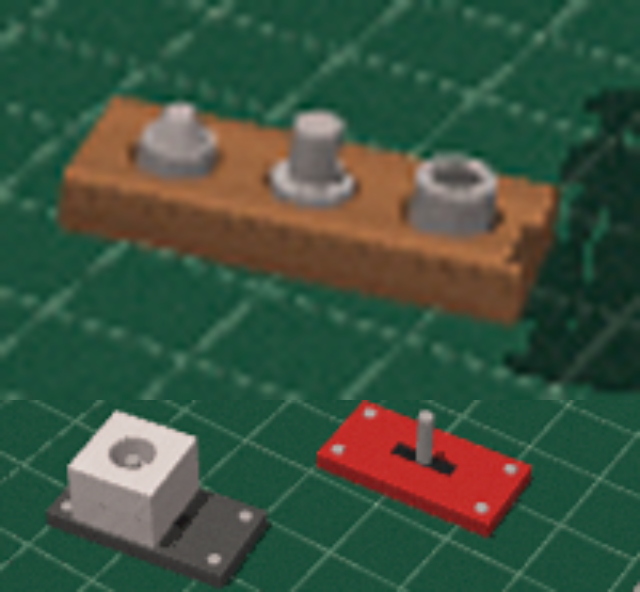

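The die stands upright in the pocket at about (455,195) in the crop, the neighbouring dies are untouched, and the block is still flat on the stand.

```bash
python3 -c "
from plant import robot
print(robot.close_job())"
```

```text
the job is handed in; nothing more can be done
None
```

The job is handed in: the die is upright and fully down in the rack's empty pocket, the block sits fully on the steel stand, the highest contact force I read was about 11 N, and it took about 27 s.

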